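Lock a nest plate on its fixture with the quarter-turn stud

ROBOT

A 6-joint arm with a two-finger parallel gripper is mounted at the origin on a cart in front of the work surface, level with it; the furniture and walls round the work are solid. World frame = base frame: x ahead of the robot, y to its left, z up, the work surface at z = 0. Lengths are in m, angles in rad, forces in N, time in s.
With the tool pointing down it reaches from about 0.35 to 0.775 m from the base axis. Payload 5.5 kg.
Tool frame: the origin (TCP) lies at the very end of the fingers, on their centre line; the grasp point (between the pads) lies 19 mm behind it (env.grip_point_offset is the distance from the TCP to the grasp point, in m); z points along the fingers, y is the line along which they close (so a half turn about z gives the same grasp; the last joint's range is limited). The gripper opens to 85 mm and grips with 20 to 120 N. Pads are 22 mm wide; open, the fingers measure 114 mm over their backs; the gripper's body (76 mm by 85 mm) begins 54 mm behind the grasp point. The pads swing forward as they close: fully open they stand 13 mm farther back than shut.
Start: joints at [1.103, 0.313, 0.046, 1.304, 0, 1.431], TCP at [0.185, 0.544, 0.231] pointing down, gripper open.
Joint ranges: [-2.76, 2.76], [-0.86, 1.69], [-1.03, 1.26], [-2.2, 2.34], [-1.47, 1.5], [-3.14, 3.14]. Speed limits (rad/s): [2.57, 2.57, 3.14, 3.14, 3.14, 3.14].

INTERFACE

Orientations are given as a unit quaternion [w, x, y, z].
In Python, from workcell import sensors, imaging, workorder, env gives the robot as it stands.
- The arm moves only by the shell command python3 -m handwheel 'ROWS' [FORCE]. ROWS is JSON, a list of rows, each a list of 5 numbers: the shift along the tool's x, y, z in mm, then the turn about the tool's z in rad, then the opening, from 0 (shut) to 1 (fully open). A call has 1 to 8 rows; each row is the pose to reach, as a shift and turn from the pose commanded when the call began, along the tool's axes at that moment; what a row does not reach only later rows make up. A row lasts 1/10 s, in which the tool goes at most 50 mm and 8.59 degrees, less where a joint would pass 70% of its speed; a pose out of reach is approached as far as the arm can. A call with a gripper value outside its range is refused whole. The fingers move at their own pace and stop on an object; FORCE is the grip in N (left out, the last holds). Time passes only in rows, so rows that repeat a pose let the fingers close. It gives the time, the measured TCP pose, the force, the opening and the grip force at its end, in the units of the state.
- sensors.get_state(): the state, without advancing time (a new reading comes with each control period).
- imaging.read_camera(name): name is "scene" or "top" or "wrist"; returns a dict with "color" (384x512x3 uint8, blue, green, red), "z_map" (384x512 float32, m along the optical axis (not along the pixel's ray), 0 where there is no reading), "fx", "fy", "cx", "cy" (pixels), "xyz" and "rotation" of the camera in the world. Camera axes: x right, y down, z forward; pixel columns grow to the right and rows downward; lengths in m; the calibration is good to about 2 mm. A picture is of the moment at which its call begins.
- workorder.hand_in(): hands the job in; it is judged then, once.
The state is a dict: "clock": time; "joint_pos": joint angles; "qvel": joint speeds; "tau": joint torques, N m; "tcp_pos": TCP position; "orientation": TCP orientation; "wrist_force": force on the tool from outside, world axes, zero at the start; "ft_torque": the same for the moment, N m; "finger_gap": finger opening in m; "grip_force": force on a finger pad.
Only numpy, scipy, OpenCV 4.12 (cv2) and the standard library are available. Lean on these libraries where they do the work, as an engineer would, in place of code of your own. Each camera call takes 0.05 s, during which the arm holds its last target. There are 200 camera calls.

TASK

Fit the loose aluminium nest plate onto the fixture: lower it over the stud's bar-shaped head and the locating pin together until it sits flat on the seat. Then press the stud's head down against its spring and turn it a quarter turn clockwise (seen from above), keeping it down and not forcing it, until it catches and stays down by itself, locking the plate. Let go, and leave the other things on the bench where they are.

Things in the scene. Friction and masses are not known exactly. Their poses are not given: they have to be found in the camera images.
- plate_mid (a point): Centre (half-way up) of the loose nest plate: flat aluminium plate 104 mm long (x), 60 wide (y), 16 thick, 0.26 kg, lying on the worktop. Through slot at the centre, 40 (x) by 17 mm (y); round 12 mm through hole for the pin 37 mm towards +x; two work stops, 10 mm across, 6 mm high, on top at the -x end (x -41, y +-19 mm). Can be gripped across its 60 mm width at the middle.
- plate_hole (a point): Centre of the nest plate's round 12 mm pin hole, half-way up the plate; axes as plate_mid.
- seat (a point): Where plate_mid must come, axes parallel, +x end over the pin; 53 mm above the worktop, on the fixture (fixed; its place differs each time): dark steel foot 116 x 84 x 10 mm (x, y, z) with low bolt heads, steel pedestal 92 (x) by 42 mm (y) whose flat top, the seat, is 45 mm up, 8 mm below this point. Round the stud the seat has an oblong boss 34 (x) by 12 (y) by 8 mm high.
- pin_tip (a point): Tip of the fixture's fixed locating pin: 8 mm thick, 19 mm high above the seat, the top 6 mm tapering to 3 mm; it stands 37 mm from the stud's axis towards the fixture's +x.
- head (a point): Centre of the quarter-turn stud's head, on the vertical through seat: dark bar 34 mm long (x), 11 thick (y), 22 high (top 4 mm narrowed to 30 x 7) on a 10 mm round stem. At the start it is up, along the fixture's x, this point 81.5 mm above the worktop, its underside 9.5 mm above the top of a seated plate: the plate's slot passes over it. Can be gripped across its 11 mm thickness.
- press (a joint): How far the head is pressed down, m: 0 up, 0.009 bottom stop (head then 0.5 mm above a seated plate). A spring pushes it up: 3 N at 0, 7 N at the stop. Only at 0.008 or more can it be turned. Turned a full quarter and let go, it rises to about 0.006 and stays caught there.
- turn (a joint): Angle of the head, rad, clockwise seen from above: 0 at the start (along the fixture's x), end stop 1.60; it catches from about 1.49 on, the bar then lying across the plate's slot. It turns easily once pressed.
- nest_plate: The nest plate's own frame, at the centre of its underside; axes as plate_mid. Keep the arm clear of the tall blue upright of the bench frame, to the right of the work (about x 0.35 to 0.5, y -0.5 m), and the one to the left (x 0.4 to 0.45, y 0.45 m).
- bush: Plain steel bush, 28 mm across, 28 mm high, standing on the worktop between the two work areas; a bystander, leave it where it is (origin: centre of its underside)
- spanner: Combination spanner, 181 mm long, lying near the front edge; a bystander, leave it where it is (origin: centre of its underside)
- gear: Spur gear, 69 mm across, 22 mm high, lying behind the work; a bystander, leave it where it is (origin: centre of its underside)
- flange: Round steel flange, 63 mm across, 18 mm high, lying behind the work; a bystander, leave it where it is (origin: centre of its underside)

How it is judged:
On the way, in this order (a step that is already met when the one before it is completed fails the run):
1. the nest plate sits flat on the fixture's seat over stud and pin, with the head not yet turned (horizontal distance between plate_mid and seat below 0.005 m and z of plate_mid in the frame of seat between -0.003 and 0.002 m and x of plate_hole in the frame of seat above 0.03 m and angle between plate_mid's own z axis and vertical below 0.05 rad and value of joint turn below 0.3 rad), for 0.2 s.
2. the head has been pressed, turned a quarter and is caught (horizontal distance between plate_mid and seat below 0.005 m and z of plate_mid in the frame of seat between -0.003 and 0.002 m and x of plate_hole in the frame of seat above 0.03 m and angle between plate_mid's own z axis and vertical below 0.05 rad and value of joint turn above 1.42 rad and value of joint press between 0.0045 and 0.0075 m), for 0.2 s.
At the end, for the whole second after the job is handed in: Nest plate flat on the seat, pin hole over the pin (centre within 5 mm sideways, 2 mm in height, tilt under 0.05 rad, at rest); head turned more than 1.42 rad and staying pressed in 4.5 to 7.5 mm by itself; nothing else moved over 30 mm (all of step 2 and linear speed of nest_plate below 0.01 m/s); the robot touches nothing.
It fails at once if another thing on the bench is moved more than 30 mm (distance of any of bush, spanner, gear, flange from where it was at the start of the episode above 0.03 m).
It fails at once if the head is forced round while it is not pressed down (value of joint turn between 0.4 and 1.3 rad and value of joint press below 0.005 m).
It also fails if it takes over 62 s, if anything falls off the work surface, if the arm or the gripper's body presses on something with over 40 N, if the wrist force passes 120 N, or if a joint passes its speed limit or range.

## Working session

There is one attempt and no reset: what is moved stays moved. The work goes in short steps, Python scripts to look and compute and a shell command to move; the robot and the scene stay as the last step left them, time stands still between calls to the robot, and variables do not carry over. Pictures are saved under pics/ and viewed, at most 10 in all, crops included, and the job is handed in when it is done.

```bash
mkdir -p pics; ls; cat > h.py <<'E'
import numpy as np,cv2
from workcell import sensors,imaging,workorder,env
def cam(n,save=None):
    d=imaging.read_camera(n)
    if save: cv2.imwrite('pics/'+save,d['color'])
    z=d['z_map'].astype(float);v,u=np.mgrid[:z.shape[0],:z.shape[1]]
    P=np.stack([(u-d['cx'])/d['fx']*z,(v-d['cy'])/d['fy']*z,z],-1)
    R=np.array(d['rotation'])
    if R.shape!=(3,3):
        from scipy.spatial.transform import Rotation as Ro
        R=Ro.from_quat(np.roll(R.ravel(),-1)).as_matrix()
    W=P@R.T+np.array(d['xyz']); W[z<=0]=np.nan
    return d,W
E
python3 - <<'E'
from h import *
s=sensors.get_state();print(s)
d,W=cam('top','top1.png');print(d['xyz'],d['rotation'],d['fx'])
np.save('top.npy',W)
E
```

```text
pics
{'clock': 0.0, 'joint_pos': array([ 1.10336426e+00,  3.14012722e-01,  4.49758980e-02,  1.30359329e+00,
       -1.79974006e-05,  1.43117297e+00]), 'qvel': array([ 5.52397900e-04, -6.17811146e-05,  1.12051693e-03, -2.15253633e-04,
        6.90248312e-04,  1.23208674e-03]), 'tau': array([ 3.20195822e-04, -4.80626285e+01,  2.98532814e+01,  1.93660503e-02,
       -2.32740840e-04, -6.23773715e-06]), 'tcp_pos': array([0.18492704, 0.54391203, 0.2304006 ]), 'orientation': array([-2.65461577e-04,  1.63171392e-01,  9.86597312e-01, -8.77670069e-04]), 'wrist_force': array([-0.10134674, -0.4584617 , -0.53860217]), 'ft_torque': array([-0.00681025, -0.03526104,  0.01403095]), 'grip_force': 0.0, 'finger_gap': 0.08564026610661704}
[0.49225064 0.04988912 0.96086213] [ 0.01761632 -0.70449306  0.70915584 -0.02184466] 352.71520097262277
```

View pics/top1.png

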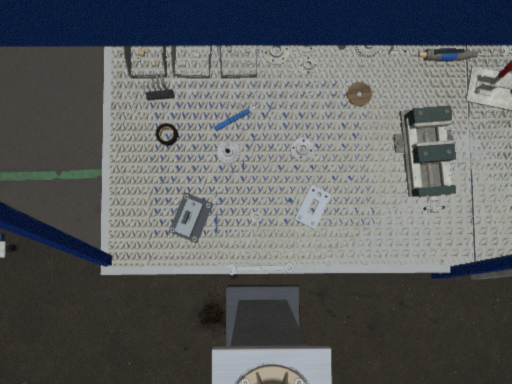

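The top view shows the fixture at about (190,217), the loose plate at (313,207), and gear/flange at (228,152)/(302,148). The bush is probably small, near (255,217). I'll measure and enlarge.

```bash
python3 - <<'E'
from h import *
W=np.load('top.npy');im=cv2.imread('pics/top1.png')
def rect(n,u0,u1,v0,v1,lo,hi):
    w=W[v0:v1,u0:u1];m=(w[...,2]>lo)&(w[...,2]<hi)
    p=w[m]; r=cv2.minAreaRect((p[:,:2]*1000).astype(np.float32)); print(n,len(p),r,p.mean(0))
print('table z',np.nanmedian(W[170:190,240:290,2]))
rect('plate',285,342,175,240,.010,.03)
rect('foot',160,225,185,250,.006,.03)
rect('ped',160,225,185,250,.035,.05)
rect('head',160,225,185,250,.075,.12)
rect('pin',160,225,185,250,.056,.068)
rect('bush',240,275,190,240,.015,.05)
a=cv2.resize(im[170:260,150:350],None,fx=4,fy=4,interpolation=cv2.INTER_CUBIC);cv2.imwrite('pics/top2.png',a)
E
```

```text
table z 0.004563715520953693
plate 837 ((526.90673828125, -114.67426300048828), (148.34890747070312, 173.05152893066406), 89.31095886230469) [ 0.5268504  -0.11377142  0.01691786]
foot 1618 ((501.78759765625, 210.71279907226562), (173.7616729736328, 172.9149169921875), 89.71159362792969) [0.50421303 0.21163918 0.00941607]
ped 485 ((500.41644287109375, 214.531494140625), (42.93085861206055, 91.62439727783203), 67.84264373779297) [0.49943969 0.21302255 0.04501646]
head 71 ((500.38690185546875, 214.19154357910156), (11.00140380859375, 33.76527786254883), 68.81312561035156) [0.50028031 0.21334937 0.089736  ]
pin 10 ((513.1539306640625, 208.86622619628906), (7.51578426361084, 50.81598663330078), 68.72926330566406) [0.52588428 0.20275578 0.06081766]
bush 57 ((501.3997802734375, 37.99790954589844), (26.440723419189453, 23.743061065673828), 89.59233093261719) [0.50136417 0.03848959 0.02967021]
```

View pics/top2.png

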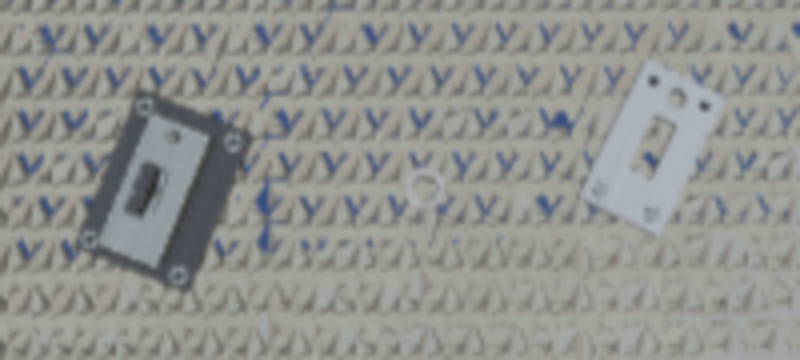

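Fixture's pin is on its far/right end (crop (175,135)); the plate's hole is also at its far/right end (678,97), with stops at the near end. So both have yaw of about -22…-27°.

```bash
cat >> h.py <<'E'
from scipy.spatial.transform import Rotation as Ro
def togo(xyz,yaw=None,s=None):
    """shift in tool mm from present pose to xyz; yaw = wanted world angle (deg) of tool y axis (mod 180)"""
    s=s or sensors.get_state();q=s['orientation'];R=Ro.from_quat(np.roll(q,-1)).as_matrix()
    sh=R.T@(np.array(xyz)-s['tcp_pos'])*1000
    ya=np.degrees(np.arctan2(R[1,1],R[0,1]))
    t=None if yaw is None else np.radians((ya-yaw+90)%180-90)
    print('tcp',s['tcp_pos'].round(4),'yaw_y %.2f'%ya,'tilt',R[:,2].round(4),'shift',sh.round(1),'turn',t)
E
python3 - <<'E'
from h import *
W=np.load('top.npy');im=cv2.imread('pics/top1.png')
hsv=cv2.cvtColor(im,cv2.COLOR_BGR2HSV);print(im[195,315],im[222,306],im[215,320],im[200,290],im[180,330])
m=np.zeros(im.shape[:2],np.uint8);g=im.astype(int)
m[175:240,285:342]=((g[...,0]>=g[...,2]+3)&(g.min(2)>130))[175:240,285:342]
c=max(cv2.findContours(m,0,1)[0],key=cv2.contourArea)
d=imaging.read_camera('top');R=Ro.from_quat(np.roll(d['rotation'],-1)).as_matrix()
p=c.reshape(-1,2);r=np.c_[(p[:,0]-d['cx'])/d['fx'],(p[:,1]-d['cy'])/d['fy'],np.ones(len(p))]@R.T
X=d['xyz']+r*((0.016-d['xyz'][2])/r[:,2])[:,None]
print(cv2.minAreaRect((X[:,:2]*1000).astype(np.float32)))
togo([.527,-.114,.20],63)
E
```

```text
[186 177 171] [186 178 171] [185 178 171] [125  78  59] [142 148 147]
((526.8023681640625, -113.3464126586914), (62.44294738769531, 109.73937225341797), 64.29271697998047)
tcp [0.1849 0.544  0.2305] yaw_y 71.22 tilt [-7.0e-04 -1.5e-03 -1.0e+00] shift [-535.7 -512.8   31.2] turn 0.14349223050780469
```

```bash
python3 -m handwheel '[[-20,-20,0,0,1],[-50,-48,0,0.02,1],[-85,-80,0,0.04,1],[-120,-114,0,0.06,1],[-155,-148,0,0.08,1],[-190,-182,0,0.1,1],[-225,-216,0,0.12,1],[-260,-250,0,0.12,1]]'; python3 -m handwheel '[[-35,-33,0,0,1],[-70,-66,0,0,1],[-105,-99,0,0,1],[-140,-132,0,0,1],[-175,-165,0,0,1],[-210,-198,0,0,1],[-230,-217,0,0,1],[-230,-217,0,0,1]]'; python3 - <<'E'
from h import *
togo([.527,-.114,.17],64.3)
E
```

```text
clock: 0.9
tcp_pos: [0.351, 0.2222, 0.2312]
orientation: [0.0, 0.222, 0.975, 0.0]
wrist_force: [0.8, 1.3, 0.1]
finger_gap: 0.0851
grip_force: 0.0
clock: 1.7
tcp_pos: [0.4652, -0.0745, 0.2306]
orientation: [-0.0, 0.224, 0.974, -0.0]
wrist_force: [-0.0, 1.2, -0.2]
finger_gap: 0.0855
grip_force: 0.0
tcp [ 0.4652 -0.0745  0.2306] yaw_y 64.06 tilt [-2.e-04 -5.e-04 -1.e+00] shift [-72.8  -8.5  60.6] turn -0.004132562304154906
```

```bash
python3 -m handwheel '[[-30,-4,15,0,1],[-60,-8,30,0,1],[-73,-8.5,40,0,1],[-73,-8.5,40,0,1]]'; python3 - <<'E'
from h import *
d,W=cam('wrist','w1.png');np.save('w1.npy',W);print(d['xyz'],d['rotation'])
togo([.527,-.114,.17],64.3)
E
```

```text
clock: 2.1
tcp_pos: [0.5259, -0.11, 0.1891]
orientation: [-0.002, 0.222, 0.975, 0.0]
wrist_force: [-1.0, 0.2, -0.2]
finger_gap: 0.0856
grip_force: 0.0
[ 0.46465332 -0.07979165  0.3312236 ] [0.11537533 0.83854956 0.52753211 0.07233978]
tcp [ 0.5253 -0.1095  0.1901] yaw_y 64.37 tilt [-0.0032  0.0015 -1.    ] shift [-3.5 -3.3 20.1] turn 0.0011658917295844537
```

View pics/w1.png

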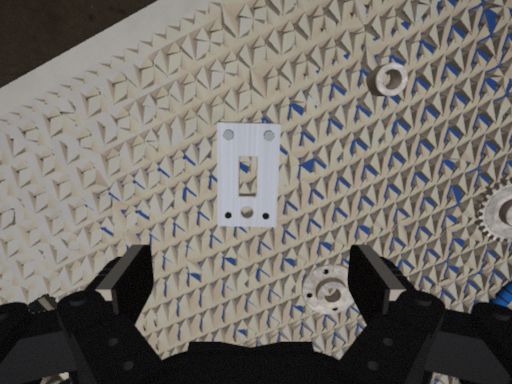

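Wrist view: plate at (248,175), stops at top and hole at (247,212), aligned with the gripper. I'll compute its pose from this image.

```bash
cat >> h.py <<'E'
def proj(d,p,z):
    R=Ro.from_quat(np.roll(d['rotation'],-1)).as_matrix();p=np.asarray(p,float).reshape(-1,2)
    r=np.c_[(p[:,0]-d['cx'])/d['fx'],(p[:,1]-d['cy'])/d['fy'],np.ones(len(p))]@R.T
    return d['xyz']+r*((z-d['xyz'][2])/r[:,2])[:,None]
E
python3 - <<'E'
from h import *
d,W=cam('wrist');g=d['color'].astype(int);print(g[140,250],g[200,228],g[175,200])
m=np.zeros(g.shape[:2],np.uint8);s=np.s_[100:245,200:300]
m[s]=((g[...,0]>g[...,2]+3)&(g.min(2)>130))[s]
c=max(cv2.findContours(m,0,1)[0],key=cv2.contourArea)
print(cv2.boundingRect(c))
X=proj(d,c,.016);r=cv2.minAreaRect((X[:,:2]*1000).astype(np.float32));print(r)
w=W[s];k=(w[...,2]>.0125)&(w[...,2]<.025)&(m[s]>0);print(np.median(w[k],0))
print('hole',proj(d,[247,212],.016),'slot',proj(d,[248,175.5],.016))
togo([r[0][0]/1e3,r[0][1]/1e3,.17],64.3)
E
```

```text
[188 177 173] [193 181 178] [ 82  93 102]
(217, 123, 63, 105)
((529.35986328125, -113.85586547851562), (59.74301528930664, 104.97444152832031), 62.81430435180664)
[ 0.52225876 -0.11054632  0.01609317]
hole [[ 0.56153984 -0.12974777  0.016     ]] slot [[ 0.52779863 -0.11236164  0.016     ]]
tcp [ 0.5252 -0.1093  0.1909] yaw_y 64.39 tilt [-0.0022  0.0012 -1.    ] shift [-5.8 -2.3 20.9] turn 0.0015360047547306748
```

```bash
python3 - <<'E'
from h import *
togo([.528,-.1133,.004],63.3)
E
python3 -m handwheel '[[-4,-2.5,30,0.01,1],[-4.5,-2.5,70,0.015,1],[-4.5,-2.5,110,0.02,1],[-4.5,-2.5,140,0.02,1],[-4.5,-2.5,160,0.02,1],[-4.5,-2.5,170,0.02,1],[-4.5,-2.5,170,0.02,1]]'; python3 - <<'E'
from h import *
togo([.528,-.1133,.004],63.3)
E
```

```text
tcp [ 0.5252 -0.1093  0.1909] yaw_y 64.39 tilt [-0.0022  0.0012 -1.    ] shift [ -4.7  -2.4 186.9] turn 0.01898929727467397
clock: 2.9
tcp_pos: [0.5282, -0.1137, 0.021]
orientation: [-0.001, 0.231, 0.973, 0.0]
wrist_force: [-0.6, -0.3, -0.0]
finger_gap: 0.0858
grip_force: 0.0
tcp [ 0.5282 -0.1137  0.021 ] yaw_y 63.24 tilt [-1.7e-03  8.0e-04 -1.0e+00] shift [ 0.3  0.2 17. ] turn -0.001023323754591507
```

```bash
python3 -m handwheel '[[0,0,8,0,1],[0,0,15,0,1],[0,0,17,0,1],[0,0,17,0,0.5],[0,0,17,0,0.5],[0,0,17,0,0.5],[0,0,17,0,0.5],[0,0,17,0,0.5]]' 60
```

```text
clock: 3.7
tcp_pos: [0.5297, -0.1148, 0.0051]
orientation: [0.001, 0.232, 0.973, 0.0]
wrist_force: [-1.7, 0.6, 5.3]
finger_gap: 0.0582
grip_force: 65.0
```

```bash
python3 -m handwheel '[[0,0,-10,0,0.5],[0,0,-40,0,0.5],[0,0,-80,0,0.5],[0,0,-120,0,0.5],[0,0,-150,0,0.5],[0,0,-165,0,0.5],[0,0,-165,0,0.5]]'; python3 - <<'E'
from h import *
togo([.5004,.2145,.17],68.2)
E
```

```text
clock: 4.4
tcp_pos: [0.5308, -0.1152, 0.1722]
orientation: [0.002, 0.232, 0.973, -0.0]
wrist_force: [-0.0, -0.3, -3.4]
finger_gap: 0.0581
grip_force: 65.4
tcp [ 0.5308 -0.1152  0.1722] yaw_y 63.20 tilt [ 0.0047 -0.0017 -1.    ] shift [175.8 280.6   1.5] turn -0.08727176956995959
```

```bash
python3 -m handwheel '[[12,30,0,-0.01,0.5],[25,70,0,-0.02,0.5],[45,115,0,-0.04,0.5],[65,160,0,-0.06,0.5],[85,205,0,-0.08,0.5],[100,245,0,-0.087,0.5],[110,272,0,-0.087,0.5],[111,281,0,-0.087,0.5]]';python3 -m handwheel '[[0,0,0,0,0.5],[0,0,0,0,0.5]]'; python3 - <<'E'
from h import *
d,W=cam('wrist','w2.png');np.save('w2.npy',W)
togo([.5004,.2145,.17],68.2)
E
```

```text
clock: 5.2
tcp_pos: [0.5556, 0.1892, 0.1674]
orientation: [-0.001, 0.187, 0.982, -0.0]
wrist_force: [-1.1, -0.5, -3.3]
finger_gap: 0.0579
grip_force: 65.5
clock: 5.4
tcp_pos: [0.5563, 0.1853, 0.1683]
orientation: [-0.001, 0.189, 0.982, -0.001]
wrist_force: [-0.3, -0.5, -2.0]
finger_gap: 0.0581
grip_force: 65.5
tcp [0.5565 0.1849 0.1686] yaw_y 68.11 tilt [-1.6e-03 -7.0e-04 -1.0e+00] shift [63.   6.5 -1.4] turn -0.0016502626779928606
```

View pics/w2.png

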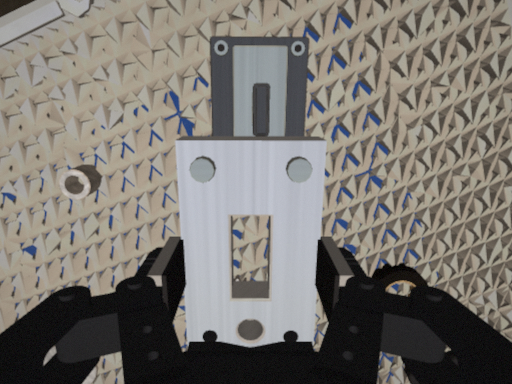

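Wrist view shows plate in grip (slot at (231–271, 215–298), stops at (202,168),(299,169)), with the head at (261,109) and the pedestal behind. Next, 3D measure both from this picture.

```bash
cat > m.py <<'E'
from h import *
W=np.load('w2.npy');im=cv2.imread('pics/w2.png').astype(int)
s=sensors.get_state();R=Ro.from_quat(np.roll(s['orientation'],-1)).as_matrix()
T=(W-s['tcp_pos'])@R*1000   # tool frame mm
def reg(n,u0,u1,v0,v1,f):
    t=T[v0:v1,u0:u1];w=W[v0:v1,u0:u1];m=f(w);p=t[m];r=cv2.minAreaRect(p[:,:2].astype(np.float32))
    q=w[m];rw=cv2.minAreaRect((q[:,:2]*1000).astype(np.float32))
    A=np.c_[p[:,:2],np.ones(len(p))];k=np.linalg.lstsq(A,p[:,2],rcond=None)[0]
    print(n,len(p),'tool',np.round(r[0],1),np.round(r[1],1),round(r[2],1),'medz',np.median(q[:,2]).round(4),'slope',k.round(3),'world',np.round(rw[0],1),round(rw[2],1))
z=lambda a,b:(lambda w:(w[...,2]>a)&(w[...,2]<b))
p0=np.nanmedian(W[185:205,220:280,2]);print('plate top z',p0)
reg('plate',165,340,130,350,z(p0-.012,p0+.004))
t=T[120:345,170:330]; 
for n,(u,v) in dict(slotTL=(231,215),slotTR=(271,215),slotBL=(231,298),slotBR=(270,298)).items():
    pl=T[max(v-12,0):v+12,u-12:u+12].reshape(-1,3);zz=np.nanmedian(T[v-12:v+12,u-12:u+12,2][abs(W[v-12:v+12,u-12:u+12,2]-p0)<.012]);print(n,zz)
reg('head',240,285,75,137,z(.08,.12))
reg('seat',210,310,40,137,z(.035,.055))
E
python3 m.py
```

```text
plate top z 0.17924977197200026
plate 25161 tool [4.3 2.5] [98.7 73.8] 0.1 medz 0.1792 slope [-4.0000e-03  1.0000e-03 -1.0294e+01] world [553.4 188.8] 68.1
slotTL -10.594283202987263
slotTR -10.548983282267535
slotBL -10.416730577680934
slotBR -10.35816074237326
head 876 tool [62.  8.] [10.7 33.4] 89.8 medz 0.0909 slope [ 7.0000e-03 -4.1000e-02  7.8793e+01] world [501.8 215.4] 68.3
seat 4029 tool [74.3  8.1] [67.3 42.1] 0.4 medz 0.0441 slope [ 5.00000e-03 -0.00000e+00  1.24156e+02] world [490.4 220.1] 67.8
```

```bash
cat >> m.py <<'E'
d=imaging.read_camera('wrist')
m=(np.abs(W[...,2]-p0)<.006).astype(np.uint8)
def topl(px):
    X=proj(d,px,p0);return (X-s['tcp_pos'])@R*1000
for v in (150,185,205,230,255,280): 
    u=np.where(m[v,165:340])[0]+165; 
    g=np.where(m[v,225:280]==0)[0]+225
    print(v,u.min(),u.max(),g.min() if len(g) else '',g.max() if len(g) else '', topl([u.min()-.5,v])[0,:2],topl([u.max()+.5,v])[0,:2])
for u in (245,250,256):
    c=m[:,u]; g=np.where(c[190:315]==0)[0]+190; e=np.where(c)[0].min(); print(u,'far edge',topl([u,e-.5])[0,:2],'slot',g.min(),g.max(),topl([u,g.min()-.5])[0,:2],topl([u,g.max()+.5])[0,:2])
E
python3 m.py | tail -9
```

```text
150 176 326   [ 48.9509625 -29.2638527] [48.96864698 31.10761497]
185 178 323   [ 34.4889045  -29.33206477] [34.5174923  30.78683814]
205 179 322   [ 25.82958533 -29.43280072] [25.86486734 30.89378143]
230 181 320 232 269 [ 14.57266813 -29.24233006] [14.61625351 30.71186853]
255 181 319 232 269 [  2.80335955 -29.91982576] [ 2.8566633  30.95933122]
280 183 318 233 268 [ -9.51265345 -29.73181976] [-9.44980986 31.21830224]
245 far edge [53.92086635 -1.44479512] slot 215 291 [21.62781418 -1.57986819] [-15.34159972  -1.73450122]
250 far edge [53.92132195  0.53380492] slot 216 291 [21.18107619  0.5322995 ] [-15.33909665   0.53062027]
256 far edge [53.92186863  2.90799443] slot 216 291 [21.18270928  3.06900085] [-15.33609315   3.248595  ]
```

```bash
python3 -m handwheel '[[25,3,0,0,0.5],[50,6,0,0,0.5],[60.5,7,0,0,0.5],[60.5,7,25,0,0.5],[60.5,7,50,0,0.5],[60.5,7,60,0,0.5],[60.5,7,60,0,0.5],[60.5,7,60,0,0.5]]'; python3 - <<'E'
from h import *
d,W=cam('wrist','w3.png');np.save('w3.npy',W)
togo([.5004,.2145,.17],68.2)
E
```

```text
clock: 6.3
tcp_pos: [0.504, 0.2148, 0.11]
orientation: [0.0, 0.19, 0.982, 0.0]
wrist_force: [0.2, -0.0, -2.9]
finger_gap: 0.0579
grip_force: 65.4
tcp [0.5044 0.2151 0.1104] yaw_y 68.14 tilt [ 1.8e-03  5.0e-04 -1.0e+00] shift [  3.4  -2.  -59.6] turn -0.0009626524960976514
```

View pics/w3.png

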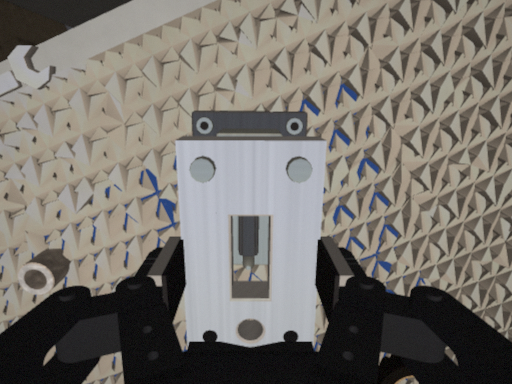

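Head visible inside slot at (248,235). Measure the residual offset.

```bash
sed -i 's/w2/w3/g;/^reg(.seat/d;/^reg(.head/d' m.py; cat >> m.py <<'E'
t=T[200:305,228:275];w=W[200:305,228:275]
k=(w[...,2]>.084)&(w[...,2]<.1);p=t[k];print('head',len(p),p.min(0),p.max(0),np.median(w[k][:,2]))
uv=np.argwhere(k)+[200,228];print(uv.min(0),uv.max(0))
E
python3 m.py | tail -12
```

```text
slotBR -10.259467839777308
150 176 326   [ 48.96121805 -29.28064662] [48.95561616 31.13641927]
185 178 323   [ 34.48613702 -29.35803605] [34.4760083  30.82341905]
205 179 322   [ 25.81503985 -29.46429686] [25.80213965 30.93561746]
230 181 320 232 269 [ 14.53800379 -29.28094591] [14.52164488 30.75978613]
255 182 319 232 268 [  2.74301181 -29.52774718] [ 2.72278746 31.01472854]
280 183 318 233 268 [ -9.60656214 -29.78615267] [-9.63089994 31.28165938]
245 far edge [53.9253959  -1.45639504] slot 215 290 [21.58205744 -1.59399824] [-14.98026844  -1.74955092]
250 far edge [53.92526367  0.52340317] slot 215 290 [21.58155908  0.52084242] [-14.9812356    0.51794763]
256 far edge [53.92510499  2.89921504] slot 216 309 [21.13185671  3.0609275 ] [-24.96319473   3.28823479]
head 794 [-13.48291019  -5.93890923  17.11830706] [11.29793261  4.5288568  25.51262572] 0.09128330373348215
[215 239] [255 258]
```

```bash
cat >> m.py <<'E'
for a,b in((.0895,.094),(.0855,.0885)):
    k=(w[...,2]>a)&(w[...,2]<b);p=t[k];print('head',a,len(p),p.min(0),p.max(0))
d2=np.load('w3.npy')[195:350,175:325]; 
k=(d2[...,2]>.058)&(d2[...,2]<.068);print('pin',k.sum())
E
python3 m.py | tail -3
```

```text
head 0.0895 545 [-11.48301142  -4.34107994  17.2653381 ] [11.3542714   2.61323211 21.06772419]
head 0.0855 238 [-13.42437184  -6.10582287  22.09906094] [10.08644467  4.36166165 25.0817994 ]
pin 86
```

```bash
python3 -m handwheel '[[1.8,-1.6,0,0,0.5],[1.8,-1.6,5,0,0.5],[1.8,-1.6,13,0,0.5],[1.8,-1.6,21,0,0.5],[1.8,-1.6,29,0,0.5],[1.8,-1.6,35,0,0.5],[1.8,-1.6,35,0,0.5]]';python3 m.py >/dev/null; python3 - <<'E'
from h import *
d,W=cam('wrist','w4.png');np.save('w4.npy',W)
E
sed 's/w3/w4/g' m.py > m4.py; python3 m4.py | tail -14
```

```text
clock: 7.15
tcp_pos: [0.5001, 0.2141, 0.0729]
orientation: [-0.001, 0.189, 0.982, -0.001]
wrist_force: [-0.1, 0.3, -3.0]
finger_gap: 0.0578
grip_force: 65.4
150 176 325   [ 48.95616475 -29.3136944 ] [48.96116454 30.73905552]
185 178 323   [ 34.47527498 -29.38515364] [34.48471728 30.81939465]
205 179 322 277 277 [ 25.80363886 -29.48789995] [25.81577626 30.92742171]
230 181 320 232 269 [ 14.52937872 -29.29971084] [14.54488178 30.74629533]
255 182 319 232 269 [  2.74108174 -29.54175321] [ 2.76033771 30.99545367]
280 183 318 233 268 [ -9.59713105 -29.79508668] [-9.57388409 31.25623374]
245 far edge [53.9272332  -1.46356246] slot 209 301 [24.26073982 -1.5897448 ] [-20.66541331  -1.780832  ]
250 far edge [53.92734812  0.51761519] slot 216 300 [21.13558922  0.51412509] [-20.13907095   0.50973214]
256 far edge [53.92748602  2.89497571] slot 216 300 [21.13615996  3.05466213] [-20.1378781    3.25565746]
head 3059 [-21.60916461  -9.79893665 -19.3071568 ] [28.86930246 11.26026247 -9.93663914] 0.08700710593293151
[200 228] [304 274]
head 0.0895 1098 [-14.88452904  -2.35161444 -19.3071568 ] [ 15.53450278   4.82059763 -15.46344407]
head 0.0855 722 [-20.03015729  -9.50340968 -14.4446881 ] [ 28.86930246  11.00785583 -11.44109831]
pin 4
```

View pics/w4.png

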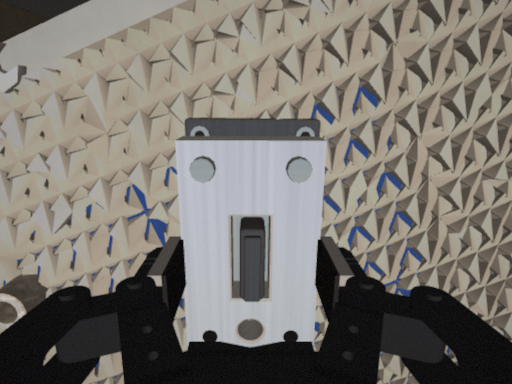

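```bash
python3 -m handwheel '[[-1.4,0.4,0,0,0.5],[-1.4,0.4,0,0,0.5],[-1.4,0.4,4,0,0.5],[-1.4,0.4,8,0,0.5],[-1.4,0.4,12,0,0.5],[-1.4,0.4,12,0,0.5]]'; python3 - <<'E'
from h import *
d,W=cam('wrist','w5.png');np.save('w5.npy',W)
togo([.5004,.2145,.0505],68.2)
E
sed 's/w3/w5/g' m.py > m4.py; python3 m4.py | tail -8
```

```text
clock: 7.9
tcp_pos: [0.5018, 0.2141, 0.0614]
orientation: [-0.001, 0.189, 0.982, -0.0]
wrist_force: [0.1, 0.8, -2.1]
finger_gap: 0.058
grip_force: 65.5
tcp [0.502  0.2141 0.0617] yaw_y 68.18 tilt [-1.1e-03 -2.0e-04 -1.0e+00] shift [ 1.7 -0.3 11.2] turn -0.0003208279211273348
245 far edge [53.93426285 -1.43759378] slot 215 314 [21.63040989 -1.57320594] [-27.4659759   -1.77931347]
250 far edge [53.93455303  0.54151736] slot 215 314 [21.63125355  0.53963741] [-27.46416164   0.53678022]
256 far edge [53.93490123  2.91636985] slot 216 314 [21.18401145  3.07715793] [-27.46198461   3.31598188]
head 1937 [-11.80950398  -4.53302677 -31.80213221] [ 18.69119627   6.64089017 -22.25389352] 0.09079865733427575
[233 238] [304 266]
head 0.0895 1077 [ -8.98954076  -2.32688383 -31.80213221] [ 16.32589403   4.61011077 -27.77652066]
head 0.0855 760 [-11.80950398  -4.49786424 -26.73823728] [ 18.69119627   6.60325103 -23.76795071]
pin 551
```

```bash
python3 -m handwheel '[[0,0.2,3,0,0.5],[0,0.2,6,0,0.5],[0,0.2,9,0,0.5],[0,0.2,10,0,0.5],[0,0.2,10.5,0,0.5],[0,0.2,10.5,0,0.5]]'
```

```text
clock: 8.6
tcp_pos: [0.5026, 0.2144, 0.0517]
orientation: [-0.0, 0.189, 0.982, 0.0]
wrist_force: [0.6, -0.9, -3.3]
finger_gap: 0.0577
grip_force: 65.5
```

```bash
python3 -m handwheel '[[0,0,0.7,0,0.5],[0,0,1.4,0,0.5],[0,0,2,0,0.5],[0,0,2,0,0.5],[0,0,2,0,0.5]]'
```

```text
clock: 9.1
tcp_pos: [0.5026, 0.2144, 0.0498]
orientation: [0.0, 0.189, 0.982, 0.0]
wrist_force: [0.1, -0.1, -2.0]
finger_gap: 0.0578
grip_force: 65.5
```

```bash
python3 -m handwheel '[[0,0,0.6,0,0.5],[0,0,0.9,0,0.5],[0,0,0.9,0,0.8],[0,0,0.9,0,1],[0,0,0.9,0,1],[0,0,0.9,0,1]]';python3 -m handwheel '[[0,0,-10,0,1],[0,0,-40,0,1],[0,0,-80,0,1],[0,0,-110,0,1],[0,0,-110,0,1],[0,0,-110,0,1]]'; python3 - <<'E'
from h import *
d,W=cam('wrist','w6.png');np.save('w6.npy',W)
togo([.5004,.2145,.17],68.2)
E
```

```text
clock: 9.7
tcp_pos: [0.5028, 0.2145, 0.0491]
orientation: [0.0, 0.189, 0.982, 0.0]
wrist_force: [-0.2, 0.6, -0.2]
finger_gap: 0.0851
grip_force: 0.0
clock: 10.3
tcp_pos: [0.5033, 0.2146, 0.1602]
orientation: [0.001, 0.189, 0.982, 0.001]
wrist_force: [-0.8, -0.6, -0.0]
finger_gap: 0.0851
grip_force: 0.0
tcp [0.5024 0.2144 0.1589] yaw_y 68.18 tilt [ 1.e-04  1.e-04 -1.e+00] shift [  1.9  -0.6 -11.1] turn -0.00026345526926781275
```

View pics/w6.png

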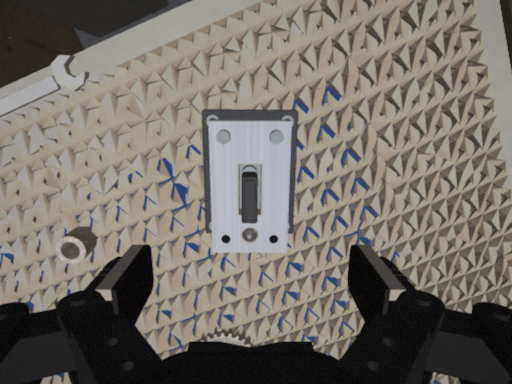

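The plate sits over the stud (head at (250,195)) with the pin in its hole at (249,235). I'll check its height and tilt, and locate the head relative to the tool.

```bash
python3 - <<'E'
from h import *
W=np.load('w6.npy');s=sensors.get_state();R=Ro.from_quat(np.roll(s['orientation'],-1)).as_matrix()
w=W[105:260,195:305];T=((w-s['tcp_pos'])@R)*1000
k=(w[...,2]>.055)&(w[...,2]<.0645);p=T[k]
c=np.linalg.lstsq(np.c_[p[:,:2],np.ones(len(p))],w[k][:,2]*1000,rcond=None)[0];print('plate',len(p),'z',np.median(w[k][:,2]),'slope',c)
print(cv2.minAreaRect(p[:,:2].astype(np.float32)))
for a,b in((.0895,.096),(.080,.0892)):
    k=(w[...,2]>a)&(w[...,2]<b);p=T[k];print('head',a,len(p),p.min(0),p.max(0),cv2.minAreaRect(p[:,:2].astype(np.float32)))
E
```

```text
plate 8816 z 0.06017207639740166 slope [ 3.86158788e-05 -4.42004443e-04  6.01638788e+01]
((0.9874305725097656, 0.9923439025878906), (104.09416198730469, 60.27711868286133), 0.11580317467451096)
head 0.0895 428 [-13.608209    -2.30134732  65.31640441] [16.48991842  3.8764311  69.3858334 ] ((1.4418573379516602, 0.7438769340515137), (6.177589416503906, 30.081632614135742), 89.82714080810547)
head 0.08 342 [-15.20073446  -4.45744602  69.76985513] [18.4896842   6.06887098 77.61030829] ((1.6540756225585938, 0.715639591217041), (10.522027969360352, 33.65814971923828), 89.6741943359375)
```

```bash
python3 -c "
from h import *;print(sensors.get_state()['joint_pos'].round(3))"; python3 -m handwheel '[[1.2,0,20,0,0.6],[1.2,0,45,0,0.45],[1.2,0,65,0,0.4],[1.2,0,78,0,0.4],[1.2,0,85,0,0.4],[1.2,0,86,0,0.4],[1.2,0,86,0,0.4]]'; python3 -c "
from h import *;togo([.5,.2145,.0725],68.2)"
```

```text
[ 0.256  0.29  -0.166  1.115  0.     0.637]
clock: 11.05
tcp_pos: [0.5017, 0.2149, 0.0731]
orientation: [0.0, 0.189, 0.982, 0.0]
wrist_force: [-0.6, -0.1, 0.3]
finger_gap: 0.034
grip_force: 0.0
tcp [0.5017 0.2149 0.0731] yaw_y 68.18 tilt [ 2.e-04  2.e-04 -1.e+00] shift [ 1.5 -1.   0.6] turn -0.00034628628809282787
```

```bash
python3 -m handwheel '[[0,0,0,0,0.2],[0,0,0,0,0.05],[0,0,0,0,0.05],[0,0,0,0,0.05],[0,0,0,0,0.05]]' 100; python3 -m handwheel '[[0,0,2,0,0.05],[0,0,4,0,0.05],[0,0,6,0,0.05],[0,0,6,0,0.05],[0,0,6,0,0.05]]'
```

```text
clock: 11.55
tcp_pos: [0.502, 0.2146, 0.0734]
orientation: [0.001, 0.189, 0.982, -0.0]
wrist_force: [0.5, -3.4, 2.8]
finger_gap: 0.0084
grip_force: 98.8
clock: 12.05
tcp_pos: [0.502, 0.2146, 0.0671]
orientation: [0.001, 0.189, 0.982, -0.0]
wrist_force: [0.6, -4.7, 5.6]
finger_gap: 0.0078
grip_force: 99.1
```

```bash
python3 -m handwheel '[[0,0,1,0,0.05],[0,0,2,0,0.05],[0,0,2.5,0,0.05],[0,0,2.5,0,0.05],[0,0,2.5,0,0.05]]'; python3 -m handwheel '[[0,0,0.5,0,0.05],[0,0,1,0,0.05],[0,0,1,0,0.05]]'
```

```text
clock: 12.55
tcp_pos: [0.502, 0.2146, 0.0652]
orientation: [0.001, 0.189, 0.982, -0.0]
wrist_force: [-0.3, -5.9, 9.4]
finger_gap: 0.0081
grip_force: 99.9
clock: 12.85
tcp_pos: [0.5021, 0.2147, 0.0651]
orientation: [0.001, 0.189, 0.982, 0.0]
wrist_force: [-4.1, -6.2, 16.2]
finger_gap: 0.0084
grip_force: 100.8
```

```bash
python3 -m handwheel '[[0,0,0.2,0.06,0.05],[0,0,0.2,0.12,0.05],[0,0,0.2,0.2,0.05],[0,0,0.2,0.25,0.05],[0,0,0.2,0.25,0.05]]'; python3 -c "
from h import *;togo([.5,.2145,.0725],68.2);print(sensors.get_state()['ft_torque'])"
```

```text
clock: 13.35
tcp_pos: [0.502, 0.2144, 0.065]
orientation: [0.001, 0.311, 0.95, -0.0]
wrist_force: [-4.5, -6.9, 17.7]
finger_gap: 0.0081
grip_force: 100.9
tcp [0.502  0.2144 0.065 ] yaw_y 53.79 tilt [ 1.9e-03 -8.0e-04 -1.0e+00] shift [ 1.6 -1.1 -7.5] turn -0.25154267311717976
[-1.31952447  0.75752744 -0.05457559]
```

```bash
python3 -m handwheel '[[0,0,0,0.1,0.05],[0,0,0,0.2,0.05],[0,0,0,0.3,0.05],[0,0,0,0.4,0.05],[0,0,0,0.5,0.05],[0,0,0,0.6,0.05],[0,0,0,0.65,0.05],[0,0,0,0.65,0.05]]'; python3 -m handwheel '[[0,0,0,0.1,0.05],[0,0,0,0.2,0.05],[0,0,0,0.3,0.05],[0,0,0,0.4,0.05],[0,0,0,0.5,0.05],[0,0,0,0.6,0.05],[0,0,0,0.65,0.05],[0,0,0,0.65,0.05]]'; python3 -c "
from h import *;togo([.5,.2145,.0725],68.2);print(sensors.get_state()['ft_torque'])"
```

```text
clock: 14.15
tcp_pos: [0.5016, 0.2141, 0.065]
orientation: [0.001, 0.598, 0.801, -0.0]
wrist_force: [-4.7, -7.5, 19.1]
finger_gap: 0.0081
grip_force: 101.1
clock: 14.95
tcp_pos: [0.501, 0.2141, 0.065]
orientation: [0.001, 0.823, 0.569, -0.0]
wrist_force: [-6.8, -7.9, 19.1]
finger_gap: 0.0083
grip_force: 101.2
tcp [0.501  0.2141 0.065 ] yaw_y -20.70 tilt [ 2.0e-04 -1.6e-03 -1.0e+00] shift [ 0.1 -1.1 -7.5] turn -1.5515432405549192
[-1.60113747  1.31536894 -0.01761832]
```

```bash
python3 -m handwheel '[[0,0,0,0.015,0.05],[0,0,-1,0.015,0.05],[0,0,-2,0.015,0.05],[0,0,-3,0.015,0.05],[0,0,-3,0.015,0.05]]'; python3 -m handwheel '[[0,0,0,0,0.15],[0,0,0,0,0.25],[0,0,0,0,0.3],[0,0,0,0,0.3],[0,0,0,0,0.3]]'; python3 -m handwheel '[[0,0,-10,0,0.3],[0,0,-40,0,0.3],[0,0,-80,0,0.3],[0,0,-110,0,0.5],[0,0,-110,0,1],[0,0,-110,0,1]]'; python3 - <<'E'
from h import *
d,W=cam('wrist','w7.png');np.save('w7.npy',W);togo([.5,.2145,.17],68)
E
```

```text
clock: 15.45
tcp_pos: [0.5009, 0.2141, 0.0662]
orientation: [0.0, 0.827, 0.563, -0.001]
wrist_force: [-1.3, -6.4, 5.5]
finger_gap: 0.0083
grip_force: 99.3
clock: 15.95
tcp_pos: [0.5014, 0.2151, 0.066]
orientation: [-0.0, 0.826, 0.563, -0.0]
wrist_force: [-0.8, 0.0, -0.4]
finger_gap: 0.0256
grip_force: 0.0
clock: 16.55
tcp_pos: [0.5021, 0.2151, 0.1775]
orientation: [0.0, 0.827, 0.563, 0.001]
wrist_force: [0.1, 0.5, -1.1]
finger_gap: 0.0683
grip_force: 0.0
tcp [0.5013 0.2149 0.1762] yaw_y -21.48 tilt [ 1.e-04  2.e-04 -1.e+00] shift [-0.8 -1.1  6.2] turn -1.5617766633309076
```

View pics/w7.png

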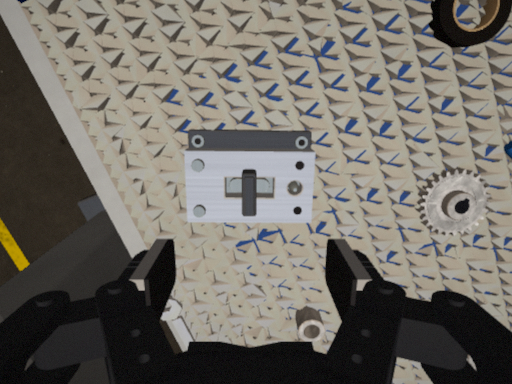

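The bar lies across the slot (249,192) and the plate is in place. I'll check the head height and plate pose.

```bash
python3 - <<'E'
from h import *
W=np.load('w7.npy');w=W[125:230,175:325]
for n,a,b in(('plate',.055,.065),('headtop',.0815,.095),('head',.074,.095)):
    k=(w[...,2]>a)&(w[...,2]<b);p=w[k];print(n,len(p),np.median(p[:,2]),cv2.minAreaRect((p[:,:2]*1e3).astype(np.float32)))
E
```

```text
plate 7600 0.06012364776523538 ((502.6292419433594, 215.42958068847656), (60.60444259643555, 104.29491424560547), 67.92809295654297)
headtop 453 0.08535646585479689 ((502.61676025390625, 215.52587890625), (32.96717071533203, 9.864911079406738), 68.20685577392578)
head 657 0.08457986719929902 ((502.2145690917969, 215.57501220703125), (33.97035217285156, 10.783226013183594), 68.32703399658203)
```

```bash
python3 -c "
from h import *;print(workorder.hand_in())"
```

```text
the job is handed in; nothing more can be done
None
```

The plate is seated flat over stud and pin, the head is turned a quarter turn and caught about 6 mm down, the gripper is clear, and the job was handed in at about 17 s; it returned no verdict.

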